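# Load a tube rack through the sprung flap gate of a sample loader

## Task

Take the tube rack with the yellow caps from the bench and set it down on the loader's wide apron, lengthways in the lane and in front of the shut flap gate. Then slide it along the lane, through the flaps, until it bears on the green sprung pad at the end; keep a gentle, steady push on the pad for about a second so that the pad gives a few millimetres, but never bottom it out. Then let the pad ease back and withdraw so that both flaps swing shut behind the rack, leaving the other racks and the things on the bench where they are.

Things in the scene. Friction and masses are not known exactly. Their poses are not given: they have to be found in the camera images.
- rack_yellow_center (a point): The rack to load: white tube rack, 90 x 44 mm in plan, body 50 mm high, eight tubes with yellow caps that stand 14 mm above it (64 mm in all). 0.2 to 0.4 kg. The point is the centre of its body, 25 mm above its underside; x along its 90 mm length, z up. It is the same either way round. Grip it across the 44 mm width.
- rack_blue_center (a point): A like rack with blue caps, same size and point; leave it alone. The three racks swap places from run to run.
- rack_red_center (a point): A like rack with red caps, same size and point; leave it alone.
- lane: The loader's lane, fixed: grey deck 100 mm wide, 8 mm thick. Origin: on its centre line, in the plane of the shut flap gate, at bench height (deck surface 8 mm above); x = direction of travel (to the robot's left, give or take some degrees), z up. Open from above. Gate posts (radius 5 mm) at x = 0, y = +-35 mm, tops 66 mm above the bench. A housing 58 mm high stands beside it, y below -53 mm.
- flap_left (a joint): Left orange flap (lane's +y side), hinged upright at its post; 33 mm long, 4 mm thick, 23 to 63 mm above the bench. 0 = shut, opens in the direction of travel only, to 1.6 rad; a light spring (0.02 N m shut, 0.08 open) shuts it. Beside the rack it stands at about 1.2 rad; it can shut once the rack's tail is more than 32 mm beyond the gate and whatever pushed it is out of the way.
- flap_right (a joint): Right orange flap (on the -y side, hinge at y = -35 mm), mirror image of the left one; 0 = shut, up to 1.6 rad, grows as it opens in the direction of travel.
- pad (a joint): How far the green pad is pressed in, m: 0 = out, 0.009 = its end. Spring 2.2 N per mm (10 N at 4.5 mm), damped (adds 0.15 N per mm/s): it eases back without a kick. It registers the rack when pressed at least 2 mm (4.5 N); beyond 7.5 mm (16 N) it counts as bottomed. Sliding the rack alone takes 2 to 5 N, opening the flaps a few N more.
- dishes: Bystander: stack of five closed yellow dishes, 60 mm across, 69 mm high; origin under its centre.
- reagent: Bystander: amber reagent bottle, 64 mm across, 110 mm high; origin under its centre.
- beaker: Bystander: glass beaker, 70 mm across, 85 mm high; origin under its centre.
- jar: Bystander: white jar, 60 mm across, 70 mm high; origin under its centre.
- apron (a point): Centre of the wide apron on the deck's surface, on the centre line 125 mm before the gate (yellow stripe); axes as the lane. Rails 10 mm high above the deck, 4 mm thick: 66 mm between them over the apron (190 to 60 mm before the gate, open at the rear), then narrowing to 49 mm at 25 mm before the gate, and 49 mm from there to the end.
- bay (a point): A point on the deck's surface, on the centre line, 100 mm beyond the gate; axes as the lane. Farther on, a black end stop carries the green sprung pad (36 mm wide, from 12 to 46 mm above the bench). The pad's face stands anywhere from 138 to 174 mm beyond the gate, differently in each run and not measured: find it by feel.

How it is judged:
On the way, in this order (a step that is already met when the one before it is completed fails the run):
1. the yellow rack stands on the apron, lengthways in the lane, before the shut gate (z of rack_yellow_center in the frame of lane between 0.026 and 0.042 m and x of rack_yellow_center in the frame of lane between -0.15 and -0.055 m and y of rack_yellow_center in the frame of lane between -0.02 and 0.02 m and angle between the x axis of lane and the x axis of rack_yellow_center, either way round below 0.3 rad and value of joint each of flap_left, flap_right below 0.1 rad), for 0.1 s.
2. the rack slides through the gate on the deck, holding both flaps open (z of rack_yellow_center in the frame of lane between 0.026 and 0.042 m and x of rack_yellow_center in the frame of lane between -0.02 and 0.03 m and value of joint each of flap_left, flap_right above 0.6 rad), for 0.05 s.
3. the rack presses the end pad by at least 2 mm for 0.4 s (z of rack_yellow_center in the frame of lane between 0.026 and 0.042 m and value of joint pad above 0.002 m and x of rack_yellow_center in the frame of lane above 0.085 m and angle between the x axis of lane and the x axis of rack_yellow_center, either way round below 0.12 rad), for 0.4 s.
At the end, for the whole second after the job is handed in: The yellow-capped rack stands upright and at rest on the deck between the rails beyond the gate (its centre more than 78 mm past the gate plane, within 10 mm of the centre line, within 0.12 rad of the lane), released, and both flaps are shut behind it (below 0.1 rad) (z of rack_yellow_center in the frame of lane between 0.026 and 0.042 m and x of rack_yellow_center in the frame of lane above 0.078 m and y of rack_yellow_center in the frame of lane between -0.01 and 0.01 m and angle between the x axis of lane and the x axis of rack_yellow_center, either way round below 0.12 rad and angle between rack_yellow_center's own z axis and vertical below 0.1 rad and linear speed of rack_yellow below 0.02 m/s and value of joint each of flap_left, flap_right below 0.1 rad); the robot touches nothing.
It fails at once if the pad is bottomed (pressed more than 7.5 mm) (value of joint pad above 0.0075 m).
It fails at once if the yellow rack is tipped (more than 0.5 rad) (angle between rack_yellow_center's own z axis and vertical above 0.5 rad).
It fails at once if another rack or a bystander is moved more than 25 mm (distance of any of rack_blue_center, rack_red_center, dishes, reagent, beaker, jar from where it was at the start of the episode above 0.025 m).
It also fails if it takes over 70 s, if anything falls off the work surface, if the arm or the gripper's body presses on something with over 40 N, if the wrist force passes 120 N, or if a joint passes its speed limit or range.

## Robot

A 7-joint arm with a two-finger parallel gripper is mounted at the origin on the work surface. World frame = base frame: x ahead of the robot, y to its left, z up, the work surface at z = 0. Lengths are in m, angles in rad, forces in N, time in s.
With the tool pointing down it reaches from about 0.35 to 0.9 m from the base axis. Payload 7.2 kg.
Tool frame: the origin (TCP) lies at the very end of the fingers, on their centre line; the grasp point (between the pads) lies 19 mm behind it; x points along the fingers, y is the direction in which the jaws open and shut, and the axes are right-handed (so a half turn about x gives the same grasp; the last joint's range is limited). The gripper opens to 85 mm and grips with 20 to 120 N. Pads are 22 mm wide; open, the fingers measure 114 mm over their backs; the gripper's body (76 mm by 85 mm) begins 54 mm behind the grasp point. The pads swing forward as they close: fully open they stand 13 mm farther back than shut.
Start: joints at [-1.355, 0.411, -0.013, 1.596, 0.006, 1.134, -0.082], TCP at [0.175, 0.6, 0.231] pointing down, gripper open.
Joint ranges: [-2.95, 2.95], [-0.29, 1.99], [-1.47, 1.44], [0.14, 2.54], [-1.03, 4.17], [0.13, 1.85], [-2.86, 2.86]. Speed limits (rad/s): [2.39, 2.39, 3.01, 3.01, 3.14, 3.14, 3.14].

## Interface

Orientations are given as a 3x3 rotation matrix whose columns are the frame's x, y, z axes.
In Python, from workcell import get_obs, grab_frame, get_calibration, close_job, search_frame, cut_out gives the robot as it stands. The module is installed in compiled form; this text tells all that it offers.
- The arm moves only by the tool servo_tool, never from a script. Its argument "plan" is a list of rows, each a list of 3 entries, a list of its own where there are three numbers: the shift along the world's x, y, z in m, then the turn, a rotation vector about the world's x, y, z in rad, then the gripper command: -1 is fully open, 1 is shut, values between are in proportion. A call has 1 to 20 rows; each row is the pose to reach, as a shift and turn from the pose commanded when the call began; what a row does not reach only later rows make up. A row lasts 1/10 s, in which the tool goes at most 50 mm and 8.59 degrees, less where a joint would pass 70% of its speed; a pose out of reach is approached as far as the arm can. A call with a gripper value outside its range is refused whole. The fingers move at their own pace and stop on an object; "grip_force" is the grip in N (left out, the last holds). Time passes only in rows, so rows that repeat a pose let the fingers close. It gives the time, the measured TCP pose, the force and the opening at its end, in the units of the state.
- get_obs(): the state, without advancing time (a new reading comes with each control period).
- grab_frame(name): name is "side" or "top"; returns (picture, depth): 480x640x3 uint8, blue, green, red; 480x640 float32, m along the optical axis (not along the pixel's ray), 0 where there is no reading.
- get_calibration(name): a dict with "camera_matrix" (3x3 intrinsics, pixels), "D" ([k1, k2, p1, p2, k3] as OpenCV has them; the pictures are not rectified), "world_to_cam" (4x4, takes a point from world to camera coordinates). Camera axes: x right, y up, looking along -z (the intrinsics and any distortion apply to the point x, -y, -z); pixel columns grow to the right and rows downward; lengths in m; the calibration is good to about 2 mm. A picture is of the moment at which its call begins. get_calibration takes no time and is no camera call.
- close_job(): hands the job in, once; it reports no verdict.
Trained networks look in the newest picture that a camera, given by its name, has taken for a name from the list of things; names that differ only in an ending like _2 or _b are one class to them, and where a whole thing is asked for, a point or a joint stands for the part that bears it (a point fixed in the world has none). Each returns a list of dicts, best first, with "p" (0 to 1); they miss things now and then, are a little off and sometimes report something else, mostly with a low value. They report only what shows in the picture. A call takes as long as a camera call.
- search_frame(camera, thing): "centre" ([x, y, z] in m, in world coordinates, good to about 4 mm: the middle of the surface that is visible of it).
- cut_out(camera, thing): "region" (480x640 bool, what is visible of it).
The state is a dict: "t": time; "q": joint angles; "dq": joint speeds; "joint_torque": joint torques, N m; "tcp_pos": TCP position; "tool_rot": TCP orientation; "force": force on the tool from outside, world axes, zero at the start; "torque": the same for the moment, N m; "opening": opening from 0.0 (shut) to 1.0 (fully open).
Only numpy, scipy, OpenCV 4.12 (cv2) and the standard library are available. Lean on these libraries where they do the work, as an engineer would, in place of code of your own. Each camera call takes 0.05 s, during which the arm holds its last target. There are 200 camera calls.

## Working session

There is one attempt and no reset: what is moved stays moved. The work goes in short steps, Python scripts to look and compute and a tool call to move; the robot and the scene stay as the last step left them, time stands still between calls to the robot, and variables do not carry over. Pictures are saved under pics/ and viewed, about 8 in all and at most 12, crops included, and the job is handed in when it is done.

Besides the shell and the picture viewer there is one more tool, called after "Emit:" as name([rows], argument=value, ...), one row to a line, values as JSON. servo_tool: Moves the arm, as the interface text tells. Its arguments: {"type":"object","properties":{"plan":{"type":"array"},"grip_force":{"type":"number"}},"required":["plan"]}

```bash
mkdir -p pics
cat > h.py <<'E'
import numpy as np, cv2
from workcell import *
def pts(cam, depth, mask):
    c=get_calibration(cam); K=np.array(c["camera_matrix"]); D=np.array(c["D"],float); T=np.linalg.inv(np.array(c["world_to_cam"]))
    v,u=np.nonzero(mask&(depth>0)); d=depth[v,u]
    n=cv2.undistortPoints(np.stack([u,v],1).astype(np.float64)[:,None],K,D)[:,0]
    P=np.stack([n[:,0]*d,-n[:,1]*d,-d,np.ones_like(d)],1)
    return (P@T.T)[:,:3]
E
python3 - <<'E'
from h import *
o=get_obs(); print({k:np.round(v,3).tolist() for k,v in o.items()})
for c in ["top","side"]:
    im,d=grab_frame(c); cv2.imwrite(f"pics/{c}0.png",im); np.save(c+"0.npy",d)
    for t in ["rack_yellow_center","lane","flap_left","flap_right","pad","rack_blue_center","rack_red_center","dishes","reagent","beaker","jar"]:
        print(c,t,[(np.round(r["centre"],3).tolist(),round(r["p"],2)) for r in search_frame(c,t)[:2]])
E
```

```text
{'t': 0.0, 'q': [-1.355, 0.412, -0.013, 1.597, 0.006, 1.134, -0.082], 'dq': [0.0, 0.001, 0.0, 0.001, 0.001, -0.001, 0.001], 'joint_torque': [-0.0, -60.065, 0.682, -29.942, 0.014, 0.01, 0.0], 'tcp_pos': [0.175, 0.6, 0.23], 'tool_rot': [[-0.0, 0.28, 0.96], [-0.002, 0.96, -0.28], [-1.0, -0.002, 0.0]], 'force': [-0.104, -0.349, 0.139], 'torque': [0.0, -0.022, 0.005], 'opening': 1.002}
top rack_yellow_center [([0.46, 0.164, 0.052], 0.62)]
top lane [([0.7, 0.055, 0.025], 0.67), ([0.471, 0.304, 0.071], 0.44)]
top flap_left [([0.618, 0.028, 0.062], 0.39)]
top flap_right [([0.682, 0.029, 0.064], 0.54)]
top pad [([0.586, 0.4, 0.05], 0.6), ([0.634, 0.173, 0.044], 0.46)]
top rack_blue_center [([0.44, -0.002, 0.049], 0.86)]
top rack_red_center [([0.459, -0.157, 0.052], 0.59), ([0.701, 0.062, 0.029], 0.17)]
top dishes [([0.605, -0.322, 0.071], 0.84), ([0.699, 0.06, 0.025], 0.3)]
top reagent [([0.494, -0.368, 0.078], 0.58)]
top beaker [([0.583, 0.402, 0.053], 0.6), ([0.702, 0.062, 0.03], 0.34)]
top jar [([0.472, 0.305, 0.07], 0.76)]
side rack_yellow_center [([0.448, 0.156, 0.042], 0.64)]
side lane [([0.697, 0.022, 0.026], 0.66)]
side flap_left [([0.621, 0.024, 0.05], 0.66)]
side flap_right [([0.673, 0.027, 0.046], 0.54)]
side pad [([0.632, 0.171, 0.033], 0.57)]
side rack_blue_center [([0.426, -0.02, 0.049], 0.83), ([0.7, 0.021, 0.028], 0.67)]
side rack_red_center [([0.44, -0.175, 0.049], 0.88)]
side dishes [([0.599, -0.329, 0.063], 0.98), ([0.441, -0.172, 0.048], 0.23)]
side reagent [([0.482, -0.395, 0.068], 0.65)]
side beaker [([0.575, 0.373, 0.058], 0.93)]
side jar [([0.461, 0.293, 0.049], 0.8)]
```

View pics/top0.png

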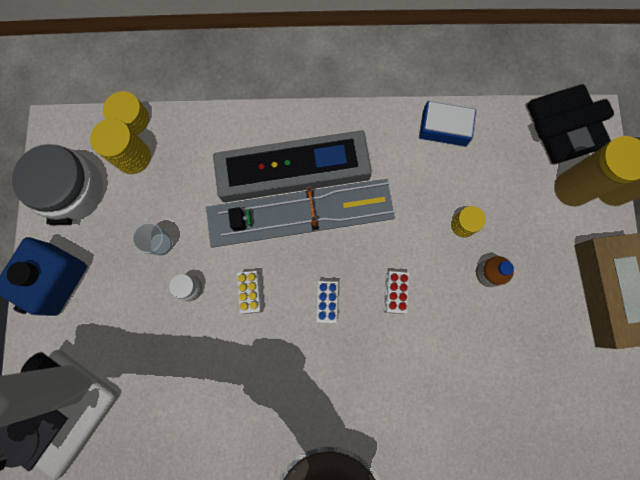

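Run:
```python
from h import *
d=np.load("top0.npy"); im=cv2.imread("pics/top0.png")
grab_frame("top")
m=cut_out("top","rack_yellow_center")[0]["region"]
P=pts("top",d,m); 
for lo,hi in [(.04,.056),(.058,.075)]:
    Q=P[(P[:,2]>lo)&(P[:,2]<hi)][:,:2].astype(np.float32); print(len(Q),cv2.minAreaRect(Q),Q.mean(0), np.median(P[(P[:,2]>lo)&(P[:,2]<hi)][:,2]))
# posts + flaps: points z .055-.07 near the gate ; orange pixels
A=np.ones(d.shape,bool); v,u=np.nonzero(A&(d>0)); P=pts("top",d,A); hsv=cv2.cvtColor(im,cv2.COLOR_BGR2HSV)[v,u]
near=(abs(P[:,0]-.65)<.06)&(abs(P[:,1]-.03)<.05)
s=near&(P[:,2]>.055)&(P[:,2]<.075)
fl=P[s][:,:2].astype(np.float32); print("gate",len(fl),cv2.minAreaRect(fl))
# rails: height .013-.023
s=(P[:,0]>.55)&(P[:,0]<.75)&(P[:,1]>-.2)&(P[:,1]<.22)&(P[:,2]>.013)&(P[:,2]<.024)
R=P[s]
for y in np.arange(-.18,.2,.02):
    r=R[abs(R[:,1]-y)<.004][:,0]
    print(round(y,2),np.round(np.unique(np.round(r,3)),3).tolist()[:40])
s=near&0
```

```text
437 ((0.4614505469799042, 0.1699260175228119), (0.08998573571443558, 0.044995103031396866), 5.622204780578613) [0.4601907  0.16741386] 0.04983852349521167
388 ((0.46220025420188904, 0.17019490897655487), (0.0772584080696106, 0.037532564252614975), 6.026496410369873) [0.46099243 0.16934296] 0.06351615636233526
gate 114 ((0.6687327027320862, 0.03658004850149155), (0.10896676033735275, 0.03618805855512619), 28.251544952392578)
-0.18 []
-0.16 [0.645, 0.646, 0.647, 0.648]
-0.14 [0.642, 0.643, 0.645, 0.712, 0.713, 0.714, 0.715, 0.716]
-0.12 [0.639, 0.64, 0.641, 0.643, 0.644, 0.709, 0.71, 0.711, 0.712, 0.713, 0.714]
-0.1 [0.636, 0.637, 0.638, 0.639, 0.641, 0.681, 0.707, 0.708, 0.709, 0.71, 0.711, 0.727, 0.728]
-0.08 [0.634, 0.635, 0.636, 0.637, 0.704, 0.705, 0.707, 0.708, 0.724, 0.725, 0.726]
-0.06 [0.631, 0.632, 0.634, 0.635, 0.703, 0.705, 0.706, 0.72, 0.722]
-0.04 [0.627, 0.628, 0.629, 0.63, 0.698, 0.699, 0.7, 0.701, 0.702, 0.703, 0.718, 0.719, 0.72]
-0.02 [0.627, 0.628, 0.629, 0.631, 0.633, 0.661, 0.675, 0.693, 0.694, 0.696, 0.697, 0.698, 0.699, 0.715, 0.716, 0.717]
-0.0 [0.629, 0.631, 0
[... 205 characters left out ...]
0.711]
0.04 [0.613, 0.625, 0.626, 0.627, 0.628, 0.63, 0.678, 0.679, 0.68, 0.682, 0.684, 0.686, 0.688, 0.691, 0.695, 0.697]
0.06 [0.622, 0.624, 0.625, 0.627, 0.675, 0.677, 0.678, 0.68, 0.681, 0.704, 0.705, 0.706]
0.08 [0.62, 0.621, 0.622, 0.623, 0.673, 0.674, 0.675, 0.676, 0.701, 0.702]
0.1 [0.616, 0.618, 0.619, 0.62, 0.628, 0.643, 0.671, 0.672, 0.673, 0.674, 0.698, 0.699, 0.7]
0.12 [0.613, 0.614, 0.615, 0.616, 0.667, 0.668, 0.669, 0.67, 0.671, 0.695, 0.696]
0.14 [0.611, 0.612, 0.614, 0.615, 0.639, 0.665, 0.667, 0.693, 0.694]
0.16 [0.607, 0.608, 0.609, 0.611, 0.66, 0.661, 0.662, 0.663, 0.665, 0.666, 0.69, 0.691]
0.18 [0.604, 0.605, 0.607, 0.613, 0.659, 0.66, 0.661, 0.663, 0.686, 0.687, 0.688]
```

The top view matches the networks: yellow rack at (248,291), gate at (312,208), apron stripe at (364,202) and pad at (248,217). Next I move above the yellow rack.

Emit:
servo_tool([
  [[0.286, -0.43, -0.05], [0, 0, 0.382], -1],
  [[0.286, -0.43, -0.05], [0, 0, 0.382], -1],
  [[0.286, -0.43, -0.05], [0, 0, 0.382], -1],
  [[0.286, -0.43, -0.05], [0, 0, 0.382], -1],
  [[0.286, -0.43, -0.05], [0, 0, 0.382], -1],
  [[0.286, -0.43, -0.05], [0, 0, 0.382], -1],
  [[0.286, -0.43, -0.05], [0, 0, 0.382], -1],
  [[0.286, -0.43, -0.05], [0, 0, 0.382], -1],
  [[0.286, -0.43, -0.05], [0, 0, 0.382], -1],
  [[0.286, -0.43, -0.05], [0, 0, 0.382], -1],
  [[0.286, -0.43, -0.05], [0, 0, 0.382], -1],
  [[0.286, -0.43, -0.05], [0, 0, 0.382], -1],
  [[0.286, -0.43, -0.05], [0, 0, 0.382], -1],
  [[0.286, -0.43, -0.05], [0, 0, 0.382], -1],
  [[0.286, -0.43, -0.05], [0, 0, 0.382], -1],
  [[0.286, -0.43, -0.05], [0, 0, 0.382], -1],
], grip_force=40)

```text
t: 2.9
tcp_pos: [0.4606, 0.1711, 0.1814]
tool_rot: [[0.0, -0.1, 0.995], [0.0, 0.995, 0.1], [-1.0, 0.0, 0.0]]
force: [-0.0, -0.1, -0.6]
opening: 1.0
```

```bash
cat > lane.py <<'E'
from h import *
d=np.load("top0.npy"); im=cv2.imread("pics/top0.png")
v,u=np.nonzero(d>0); P=pts("top",d,d>0); hsv=cv2.cvtColor(im,cv2.COLOR_BGR2HSV)[v,u].astype(int)
Z=(P[:,2]>.013)&(P[:,2]<.024)
c=np.array([.659,0.]); a=np.array([-.1446,1.])
for it in range(3):
    off=P[:,0]-(c[0]+a[0]*P[:,1]); C=[]
    for y in list(np.arange(-.13,-.04,.004))+list(np.arange(.05,.16,.004)):
        b=Z&(abs(P[:,1]-y)<.002); L=off[b&(off<-.02)&(off>-.042)]; R=off[b&(off>.02)&(off<.042)]
        if len(L) and len(R): C.append((y,(L.mean()+R.mean())/2))
    C=np.array(C); s=np.polyfit(C[:,0],C[:,1],1); c[0]+=s[1]; a[0]+=s[0]
dr=a/np.linalg.norm(a); n=np.array([-dr[1],dr[0]])
print("line x at y=0",c[0],"dir",dr,"yaw deg",np.degrees(np.arctan2(dr[1],dr[0])),"resid",C[:,1].std())
l=(P[:,:2]-c)@dr; w=(P[:,:2]-c)@n
o=(hsv[:,0]>4)&(hsv[:,0]<18)&(hsv[:,1]>120)&(abs(l-.03)<.04)&(abs(w)<.045)&(P[:,2]>.05)
print("orange",o.sum(),np.median(l[o]),np.percentile(l[o],[5,95]),w[o].min(),w[o].max())
for s in (-1,1): 
    q=o&(w*s>0); print(s,np.median(l[q]))
g=(hsv[:,0]>50)&(hsv[:,0]<90)&(hsv[:,1]>80)&(l>.1)&(l<.25)&(abs(w)<.03)
print("green l",np.percentile(l[g],[0,10,50,90,100]),P[g][:,2].min(),P[g][:,2].max(),g.sum())
E
python3 lane.py
```

```text
line x at y=0 0.659149082923586 dir [-0.14247652  0.98979818] yaw deg 98.19117742116595 resid 0.00043673477479321384
orange 63 0.029800582588627833 [0.02608223 0.0338108 ] -0.040229829259059866 0.041129592802251924
-1 0.030089437070437722
1 0.029497016657496204
green l [0.17179123 0.17236219 0.17490885 0.18434988 0.20711605] 0.006002040031398481 0.05078296859742437 78
```

Emit:
servo_tool([
  [[0.001, -0.001, -0.04], [0, 0, 0], -1],
  [[0.001, -0.001, -0.08], [0, 0, 0], -1],
  [[0.001, -0.001, -0.12], [0, 0, 0], -1],
  [[0.001, -0.001, -0.145], [0, 0, 0], -1],
  [[0.001, -0.001, -0.162], [0, 0, 0], -1],
  [[0.001, -0.001, -0.162], [0, 0, 0], -1],
  [[0.001, -0.001, -0.162], [0, 0, 0], 0.2],
  [[0.001, -0.001, -0.162], [0, 0, 0], 0.6],
  [[0.001, -0.001, -0.162], [0, 0, 0], 1],
  [[0.001, -0.001, -0.162], [0, 0, 0], 1],
  [[0.001, -0.001, -0.162], [0, 0, 0], 1],
  [[0.001, -0.001, -0.162], [0, 0, 0], 1],
  [[0.001, -0.001, -0.162], [0, 0, 0], 1],
  [[0.001, -0.001, -0.162], [0, 0, 0], 1],
], grip_force=40)

```text
t: 4.3
tcp_pos: [0.4629, 0.1698, 0.0207]
tool_rot: [[0.002, -0.098, 0.995], [0.002, 0.995, 0.098], [-1.0, 0.001, 0.002]]
force: [-1.1, 1.5, 6.9]
opening: 0.507
```

Emit:
servo_tool([
  [[0, 0, 0.03], [0, 0, 0], 1],
  [[0, 0, 0.07], [0, 0, 0], 1],
  [[0, 0, 0.11], [0, 0, 0], 1],
  [[0, 0, 0.14], [0, 0, 0], 1],
  [[0.02, -0.025, 0.14], [0, 0, -0.14], 1],
  [[0.04, -0.05, 0.14], [0, 0, -0.28], 1],
  [[0.06, -0.075, 0.14], [0, 0, -0.42], 1],
  [[0.08, -0.1, 0.14], [0, 0, -0.56], 1],
  [[0.1, -0.12, 0.14], [0, 0, -0.7], 1],
  [[0.12, -0.145, 0.14], [0, 0, -0.84], 1],
  [[0.14, -0.17, 0.14], [0, 0, -0.98], 1],
  [[0.16, -0.195, 0.14], [0, 0, -1.12], 1],
  [[0.18, -0.22, 0.14], [0, 0, -1.26], 1],
  [[0.2, -0.24, 0.14], [0, 0, -1.4], 1],
  [[0.209, -0.253, 0.14], [0, 0, -1.526], 1],
  [[0.209, -0.253, 0.14], [0, 0, -1.526], 1],
  [[0.209, -0.253, 0.14], [0, 0, -1.526], 1],
  [[0.209, -0.253, 0.14], [0, 0, -1.526], 1],
])

```text
t: 6.1
tcp_pos: [0.6703, -0.0825, 0.1591]
tool_rot: [[-0.001, 0.989, 0.146], [0.001, 0.146, -0.989], [-1.0, -0.001, -0.001]]
force: [-0.5, 0.5, -4.5]
opening: 0.506
```

```bash
cat > look.py <<'E'
from h import *
import sys
ori=np.array([.6549,.0297]); dr=np.array([-.1425,.9898]); n=np.array([-dr[1],dr[0]])
o=get_obs(); p=np.array(o["tcp_pos"]); print("t",o["t"],"tcp lane",np.round([(p[:2]-ori)@dr,(p[:2]-ori)@n,p[2]],4),"F lane",np.round([np.array(o["force"])[:2]@dr,np.array(o["force"])[:2]@n,o["force"][2]],1),"open",round(o["opening"],3))
for c in ["side","top"]:
    im,d=grab_frame(c)
    if c==(sys.argv+["",""])[2] or c=="side": cv2.imwrite(f"pics/{c}{sys.argv[1]}.png",im)
    for t in ["rack_yellow_center"]:
        for r in cut_out(c,t)[:1]:
            P=pts(c,d,r["region"]); L=np.c_[(P[:,:2]-ori)@dr,(P[:,:2]-ori)@n,P[:,2]]
            print(c,round(r["p"],2),"n",len(L),"p2",np.round(np.percentile(L,2,axis=0),3),"p98",np.round(np.percentile(L,98,axis=0),3),)
E
python3 look.py 1
```

```text
t 6.1 tcp lane [-0.1133  0.0007  0.1591] F lane [ 0.6  0.4 -4.5] open 0.506
side 0.86 n 1193 p2 [-0.158 -0.021  0.14 ] p98 [-0.07   0.023  0.203]
top 0.43 n 913 p2 [-0.405  0.183  0.008] p98 [-0.352  0.243  0.112]
```

View pics/side1.png

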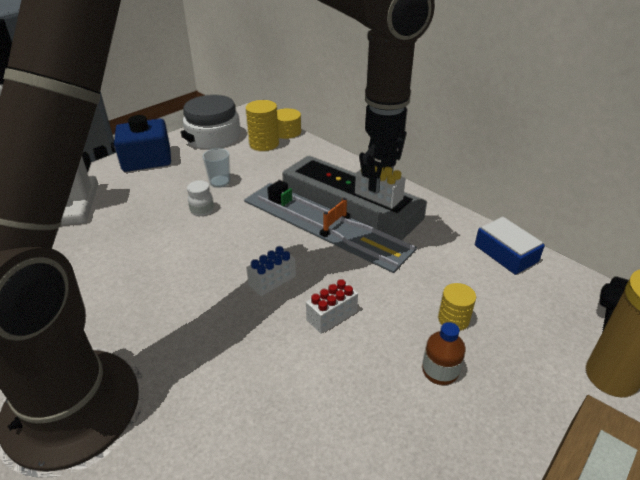

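The rack is held upright over the apron, with its gripper at (385,170). Now I lower it to the deck.

Emit:
servo_tool([
  [[0.001, -0.001, -0.03], [0, 0, 0], 1],
  [[0.001, -0.001, -0.06], [0, 0, 0], 1],
  [[0.001, -0.001, -0.09], [0, 0, 0], 1],
  [[0.001, -0.001, -0.11], [0, 0, 0], 1],
  [[0.001, -0.001, -0.12], [0, 0, 0], 1],
  [[0.001, -0.001, -0.125], [0, 0, 0], 1],
  [[0.001, -0.001, -0.128], [0, 0, 0], 1],
  [[0.001, -0.001, -0.13], [0, 0, 0], 1],
  [[0.001, -0.001, -0.13], [0, 0, 0], 1],
  [[0.001, -0.001, -0.13], [0, 0, 0], 1],
])

```text
t: 7.3
tcp_pos: [0.6725, -0.085, 0.0301]
tool_rot: [[0.001, 0.99, 0.143], [0.0, 0.143, -0.99], [-1.0, 0.001, 0.0]]
force: [-0.4, 0.4, -3.7]
opening: 0.507
```

Emit:
servo_tool([
  [[0, 0, -0.001], [0, 0, 0], 1],
  [[0, 0, -0.0015], [0, 0, 0], 1],
  [[0, 0, -0.0015], [0, 0, 0], 1],
  [[0, 0, -0.0015], [0, 0, 0], -0.1],
  [[0, 0, -0.0015], [0, 0, 0], -0.25],
  [[0, 0, -0.0015], [0, 0, 0], -0.4],
  [[0, 0, -0.0015], [0, 0, 0], -0.4],
  [[0, 0, -0.0015], [0, 0, 0], -0.4],
  [[0, 0, -0.0015], [0, 0, 0], -0.4],
])

```text
t: 8.2
tcp_pos: [0.672, -0.085, 0.0277]
tool_rot: [[0.0, 0.99, 0.142], [-0.0, 0.142, -0.99], [-1.0, 0.0, 0.0]]
force: [0.3, 0.0, -0.2]
opening: 0.701
```

Emit:
servo_tool([
  [[0, 0, 0.03], [0, 0, 0], -0.4],
  [[0, 0, 0.06], [0, 0, 0], -0.4],
  [[0, 0, 0.09], [0, 0, 0], -0.4],
  [[0, 0, 0.1], [0, 0, 0], 0.5],
  [[0.006, -0.04, 0.1], [0, 0, 0], 1],
  [[0.011, -0.08, 0.1], [0, 0, 0], 1],
  [[0.011, -0.08, 0.1], [0, 0, 0], 1],
  [[0.011, -0.08, 0.1], [0, 0, 0], 1],
], grip_force=40)

```text
t: 9.0
tcp_pos: [0.6823, -0.1667, 0.127]
tool_rot: [[-0.001, 0.99, 0.14], [-0.0, 0.14, -0.99], [-1.0, -0.001, 0.0]]
force: [0.0, 0.5, -0.3]
opening: -0.002
```

```bash
python3 look.py 2 top
```

```text
t 9.0 tcp lane [-0.1983  0.0009  0.127 ] F lane [ 0.5 -0.1 -0.3] open -0.002
side 0.85 n 1401 p2 [-0.161 -0.019  0.01 ] p98 [-0.073  0.021  0.073]
top 0.48 n 251 p2 [-0.103 -0.023  0.02 ] p98 [-0.041  0.145  0.606]
```

View pics/side2.png

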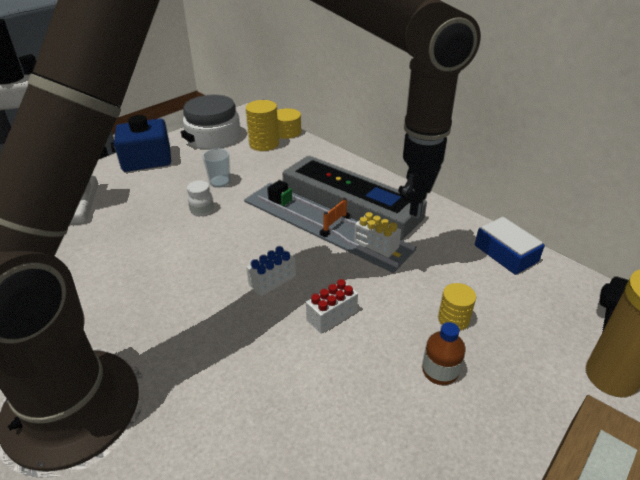

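The yellow rack stands in the lane at (378,235), with the gate shut at (335,215). Now I lower the closed fingers behind it and start pushing.

Emit:
servo_tool([
  [[0, 0.001, -0.04], [0, 0, 0], 1],
  [[0, 0.001, -0.08], [0, 0, 0], 1],
  [[0, 0.001, -0.1], [0, 0, 0], 1],
  [[0, 0.001, -0.103], [0, 0, 0], 1],
  [[-0.0014, 0.0099, -0.103], [0, 0, 0], 1],
  [[-0.0029, 0.0198, -0.103], [0, 0, 0], 1],
  [[-0.0036, 0.0247, -0.103], [0, 0, 0], 1],
  [[-0.0043, 0.0297, -0.103], [0, 0, 0], 1],
  [[-0.005, 0.0346, -0.103], [0, 0, 0], 1],
  [[-0.0057, 0.0396, -0.103], [0, 0, 0], 1],
  [[-0.0064, 0.0445, -0.103], [0, 0, 0], 1],
  [[-0.0071, 0.0495, -0.103], [0, 0, 0], 1],
  [[-0.0078, 0.0544, -0.103], [0, 0, 0], 1],
  [[-0.0086, 0.0594, -0.103], [0, 0, 0], 1],
  [[-0.0093, 0.0643, -0.103], [0, 0, 0], 1],
  [[-0.01, 0.0693, -0.103], [0, 0, 0], 1],
])

```text
t: 10.8
tcp_pos: [0.6729, -0.0954, 0.0248]
tool_rot: [[-0.0, 0.99, 0.143], [-0.0, 0.143, -0.99], [-1.0, -0.0, 0.0]]
force: [0.8, -4.2, 4.8]
opening: 0.0
```

```bash
python3 look.py 3
```

```text
t 10.8 tcp lane [-0.1263 -0.      0.0248] F lane [-4.3 -0.2  4.8] open 0.0
side 0.64 n 1062 p2 [-0.117 -0.015  0.01 ] p98 [-0.028  0.023  0.073]
```

Emit:
servo_tool([
  [[-0.0007, 0.005, 0], [0, 0, 0], 1],
  [[-0.0014, 0.0099, 0], [0, 0, 0], 1],
  [[-0.0021, 0.0148, 0], [0, 0, 0], 1],
  [[-0.0029, 0.0198, 0], [0, 0, 0], 1],
  [[-0.0036, 0.0247, 0], [0, 0, 0], 1],
  [[-0.0043, 0.0297, 0], [0, 0, 0], 1],
  [[-0.005, 0.0346, 0], [0, 0, 0], 1],
  [[-0.0057, 0.0396, 0], [0, 0, 0], 1],
  [[-0.0064, 0.0445, 0], [0, 0, 0], 1],
  [[-0.0071, 0.0495, 0], [0, 0, 0], 1],
  [[-0.0078, 0.0544, 0], [0, 0, 0], 1],
  [[-0.0086, 0.0594, 0], [0, 0, 0], 1],
  [[-0.0093, 0.0643, 0], [0, 0, 0], 1],
  [[-0.01, 0.0693, 0], [0, 0, 0], 1],
  [[-0.0107, 0.0742, 0], [0, 0, 0], 1],
  [[-0.0107, 0.0742, 0], [0, 0, 0], 1],
])

```text
t: 12.6
tcp_pos: [0.6622, -0.0198, 0.0247]
tool_rot: [[-0.0, 0.99, 0.144], [0.001, 0.144, -0.99], [-1.0, -0.0, -0.001]]
force: [0.0, 1.0, -0.6]
opening: -0.001
```

```bash
python3 look.py 4
```

```text
t 12.6 tcp lane [-0.05   -0.0002  0.0247] F lane [ 1.  -0.2 -0.6] open -0.001
side 0.61 n 720 p2 [-0.041 -0.04   0.014] p98 [0.051 0.028 0.074]
top 0.7 n 869 p2 [-0.405  0.184  0.013] p98 [-0.352  0.242  0.112]
```

View pics/side4.png

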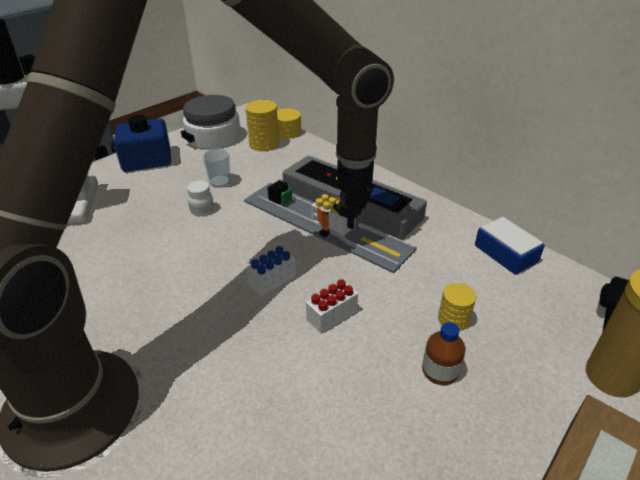

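The rack is in the gate with the flaps open against its sides (325,215). Next I push to just short of the earliest possible contact with the pad.

Emit:
servo_tool([
  [[-0.0007, 0.005, 0], [0, 0, 0], 1],
  [[-0.0014, 0.0099, 0], [0, 0, 0], 1],
  [[-0.0021, 0.0148, 0], [0, 0, 0], 1],
  [[-0.0029, 0.0198, 0], [0, 0, 0], 1],
  [[-0.0036, 0.0247, 0], [0, 0, 0], 1],
  [[-0.0043, 0.0297, 0], [0, 0, 0], 1],
  [[-0.005, 0.0346, 0], [0, 0, 0], 1],
  [[-0.0057, 0.0396, 0], [0, 0, 0], 1],
  [[-0.0064, 0.0445, 0], [0, 0, 0], 1],
  [[-0.0071, 0.0495, 0], [0, 0, 0], 1],
  [[-0.0078, 0.0544, 0], [0, 0, 0], 1],
  [[-0.0086, 0.0594, 0], [0, 0, 0], 1],
  [[-0.0093, 0.0643, 0], [0, 0, 0], 1],
  [[-0.01, 0.0693, 0], [0, 0, 0], 1],
  [[-0.0107, 0.0742, 0], [0, 0, 0], 1],
])

```text
t: 14.3
tcp_pos: [0.6517, 0.0525, 0.025]
tool_rot: [[0.0, 0.99, 0.142], [-0.001, 0.142, -0.99], [-1.0, 0.0, 0.001]]
force: [1.0, -5.6, 1.5]
opening: 0.001
```

```bash
python3 look.py 5
```

```text
t 14.3 tcp lane [ 0.023  -0.0001  0.025 ] F lane [-5.6 -0.2  1.5] open 0.001
side 0.74 n 743 p2 [ 0.033 -0.014  0.015] p98 [0.121 0.022 0.074]
top 0.6 n 879 p2 [-0.4    0.185  0.013] p98 [-0.352  0.242  0.112]
```

Emit:
servo_tool([
  [[-0.0003, 0.002, 0], [0, 0, 0], 1],
  [[-0.0006, 0.004, 0], [0, 0, 0], 1],
  [[-0.0009, 0.006, 0], [0, 0, 0], 1],
])

```text
t: 14.8
tcp_pos: [0.651, 0.0574, 0.025]
tool_rot: [[0.001, 0.99, 0.141], [-0.001, 0.141, -0.99], [-1.0, 0.0, 0.001]]
force: [1.0, -5.3, 1.7]
opening: -0.001
```

Emit:
servo_tool([
  [[-0.0003, 0.002, 0], [0, 0, 0], 1],
  [[-0.0006, 0.004, 0], [0, 0, 0], 1],
  [[-0.0009, 0.006, 0], [0, 0, 0], 1],
])

```text
t: 15.1
tcp_pos: [0.65, 0.0639, 0.025]
tool_rot: [[0.001, 0.99, 0.142], [-0.001, 0.142, -0.99], [-1.0, 0.0, 0.001]]
force: [0.7, -4.4, 3.7]
opening: -0.002
```

Emit:
servo_tool([
  [[-0.0002, 0.0015, 0], [0, 0, 0], 1],
  [[-0.0004, 0.003, 0], [0, 0, 0], 1],
])

```text
t: 15.3
tcp_pos: [0.6496, 0.0674, 0.025]
tool_rot: [[0.0, 0.99, 0.142], [-0.0, 0.142, -0.99], [-1.0, 0.0, 0.0]]
force: [0.9, -4.7, 3.3]
opening: 0.0
```

Emit:
servo_tool([
  [[-0.0002, 0.0015, 0], [0, 0, 0], 1],
  [[-0.0004, 0.003, 0], [0, 0, 0], 1],
])

```text
t: 15.5
tcp_pos: [0.6492, 0.0705, 0.025]
tool_rot: [[0.0, 0.99, 0.142], [-0.0, 0.142, -0.99], [-1.0, 0.0, 0.0]]
force: [-0.1, -4.8, 3.7]
opening: -0.003
```

Emit:
servo_tool([
  [[-0.0002, 0.0015, 0], [0, 0, 0], 1],
  [[-0.0004, 0.003, 0], [0, 0, 0], 1],
])

```text
t: 15.7
tcp_pos: [0.6489, 0.0728, 0.025]
tool_rot: [[0.001, 0.99, 0.142], [-0.001, 0.142, -0.99], [-1.0, 0.0, 0.001]]
force: [1.5, -8.5, 3.2]
opening: 0.002
```

Emit:
servo_tool([
  [[-0.0001, 0.001, 0], [0, 0, 0], 1],
  [[-0.0001, 0.001, 0], [0, 0, 0], 1],
])

```text
t: 15.9
tcp_pos: [0.6488, 0.0733, 0.025]
tool_rot: [[0.001, 0.99, 0.142], [-0.001, 0.142, -0.99], [-1.0, 0.0, 0.002]]
force: [0.7, -7.2, 4.1]
opening: -0.001
```

Emit:
servo_tool([
  [[-0.0001, 0.001, 0], [0, 0, 0], 1],
  [[-0.0003, 0.002, 0], [0, 0, 0], 1],
  [[-0.0003, 0.002, 0], [0, 0, 0], 1],
])

```text
t: 16.2
tcp_pos: [0.6485, 0.0744, 0.025]
tool_rot: [[0.001, 0.99, 0.141], [-0.002, 0.141, -0.99], [-1.0, 0.0, 0.003]]
force: [1.3, -9.6, 3.9]
opening: 0.001
```

Emit:
servo_tool([
  [[-0.0001, 0.001, 0], [0, 0, 0], 1],
  [[-0.0003, 0.002, 0], [0, 0, 0], 1],
  [[-0.0004, 0.003, 0], [0, 0, 0], 1],
  [[-0.0004, 0.003, 0], [0, 0, 0], 1],
  [[-0.0004, 0.003, 0], [0, 0, 0], 1],
])

```text
t: 16.7
tcp_pos: [0.6483, 0.076, 0.0251]
tool_rot: [[0.001, 0.99, 0.14], [-0.004, 0.14, -0.99], [-1.0, 0.001, 0.004]]
force: [1.5, -11.6, 3.4]
opening: -0.0
```

Emit:
servo_tool([
  [[-0.0001, 0.0005, 0], [0, 0, 0], 1],
  [[-0.0001, 0.0005, 0], [0, 0, 0], 1],
  [[-0.0001, 0.0005, 0], [0, 0, 0], 1],
  [[-0.0001, 0.0005, 0], [0, 0, 0], 1],
  [[-0.0001, 0.0005, 0], [0, 0, 0], 1],
  [[-0.0001, 0.0005, 0], [0, 0, 0], 1],
  [[-0.0001, 0.0005, 0], [0, 0, 0], 1],
  [[-0.0001, 0.0005, 0], [0, 0, 0], 1],
  [[-0.0001, 0.0005, 0], [0, 0, 0], 1],
  [[-0.0001, 0.0005, 0], [0, 0, 0], 1],
])

```text
t: 17.7
tcp_pos: [0.6483, 0.0761, 0.0251]
tool_rot: [[0.001, 0.99, 0.14], [-0.004, 0.14, -0.99], [-1.0, 0.001, 0.004]]
force: [1.1, -12.3, 4.2]
opening: 0.0
```

```bash
python3 look.py 6
```

```text
t 17.7 tcp lane [ 0.0469 -0.0001  0.0251] F lane [-12.4   0.6   4.2] open 0.0
side 0.72 n 750 p2 [ 0.056 -0.013  0.014] p98 [0.146 0.023 0.073]
top 0.41 n 37 p2 [0.064 0.016 0.013] p98 [0.079 0.021 0.06 ]
```

Emit:
servo_tool([
  [[0.0001, -0.001, 0], [0, 0, 0], 1],
  [[0.0003, -0.002, 0], [0, 0, 0], 1],
  [[0.0004, -0.003, 0], [0, 0, 0], 1],
  [[0.0006, -0.004, 0], [0, 0, 0], 1],
  [[0.0007, -0.005, 0], [0, 0, 0], 1],
  [[0.0009, -0.006, 0], [0, 0, 0], 1],
  [[0.001, -0.007, 0], [0, 0, 0], 1],
  [[0.0011, -0.008, 0], [0, 0, 0], 1],
  [[0.0013, -0.009, 0], [0, 0, 0], 1],
  [[0.0014, -0.01, 0], [0, 0, 0], 1],
  [[0.0017, -0.012, 0], [0, 0, 0], 1],
  [[0.002, -0.014, 0], [0, 0, 0], 1],
  [[0.0023, -0.016, 0], [0, 0, 0], 1],
  [[0.0026, -0.018, 0], [0, 0, 0], 1],
  [[0.0026, -0.018, 0], [0, 0, 0], 1],
  [[0.0026, -0.018, 0], [0, 0, 0], 1],
])

```text
t: 19.5
tcp_pos: [0.6503, 0.0621, 0.0248]
tool_rot: [[-0.0, 0.99, 0.142], [0.0, 0.142, -0.99], [-1.0, -0.0, -0.0]]
force: [0.1, -0.6, 0.6]
opening: 0.001
```

Emit:
servo_tool([
  [[0, 0, 0.01], [0, 0, 0], 1],
  [[0, 0, 0.025], [0, 0, 0], 1],
  [[0, 0, 0.04], [0, 0, 0], 1],
  [[0, 0, 0.055], [0, 0, 0], 1],
  [[0, 0, 0.07], [0, 0, 0], 1],
  [[0, 0, 0.1], [0, 0, 0], 1],
  [[0, 0, 0.14], [0, 0, 0], 1],
  [[-0.02, -0.03, 0.17], [0, 0, 0], 1],
  [[-0.04, -0.07, 0.19], [0, 0, 0], 1],
  [[-0.06, -0.11, 0.2], [0, 0, 0], 1],
  [[-0.08, -0.15, 0.2], [0, 0, 0], 1],
  [[-0.1, -0.19, 0.2], [0, 0, 0], 1],
  [[-0.1, -0.23, 0.2], [0, 0, 0], 1],
  [[-0.1, -0.25, 0.2], [0, 0, 0], 1],
  [[-0.1, -0.25, 0.2], [0, 0, 0], 1],
  [[-0.1, -0.25, 0.2], [0, 0, 0], 1],
])

```text
t: 21.1
tcp_pos: [0.5503, -0.1878, 0.2254]
tool_rot: [[0.001, 0.99, 0.141], [0.001, 0.141, -0.99], [-1.0, 0.001, -0.0]]
force: [0.4, 0.2, -0.8]
opening: -0.001
```

```bash
python3 look.py 7 top
python3 - <<'E'
import cv2
a=cv2.imread("pics/side7.png")[150:290,230:430]; b=cv2.imread("pics/top7.png")[120:330,150:470]
a=cv2.resize(a,(700,490) if 0 else (400,280),interpolation=cv2.INTER_CUBIC); b=cv2.resize(b,(400,262),interpolation=cv2.INTER_CUBIC)
cv2.imwrite("pics/c7.png",cv2.vconcat([a,b]))
E
```

```text
t 21.1 tcp lane [-0.2004  0.1346  0.2254] F lane [ 0.2 -0.4 -0.8] open -0.001
side 0.66 n 1074 p2 [ 0.053 -0.02   0.015] p98 [0.141 0.022 0.073]
top 0.69 n 943 p2 [ 0.056 -0.02   0.013] p98 [0.141 0.022 0.075]
```

View pics/c7.png

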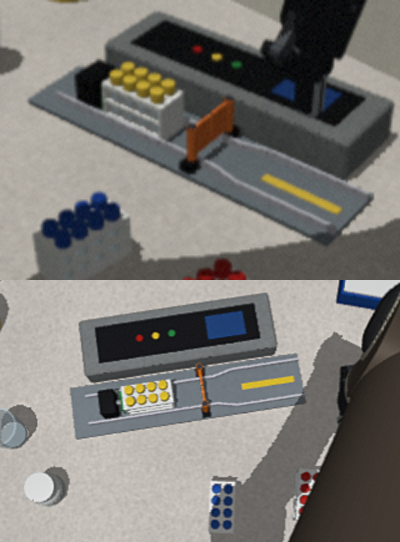

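The rack is against the pad, centred between the rails, and the flaps form a straight shut gate (side crop at (210,130), top crop at (203,388)). The arm is clear, so I hand the job in.

```bash
python3 -c "
from workcell import *
print(close_job())"
```

```text
the job is handed in; nothing more can be done
None
```

The yellow-capped rack is loaded and the job is handed in at about 21 s of robot time; the hand-in gave no verdict.

- **Placing and pushing:** I set the rack down on the apron about 117 mm before the gate, then pushed it through the flaps with the closed fingers.
- **Pad:** Contact came with the rack's centre about 97 mm past the gate. I built the push up to about 12 N and held it for over a second. From the force and the travel, the pad gave an estimated 3 to 4.5 mm, short of bottoming. I could not measure the pad's travel directly.
- **Withdrawal:** I eased back slowly, then lifted the fingers straight up and away.
- **Last checks:** Both cameras put the rack's centre about 97 mm past the gate and 1 mm off the centre line, upright and straight in the lane. In the picture both flaps look shut, and the measured force on the arm is near zero.
- **Other items:** The blue rack and the jar look undisturbed in the last picture. The arm hid part of the red rack, and I did not re-measure any of the other racks or bench items.
- **Disagreements:** While the arm hid the rack, the top camera's reports of it were wrong, so I used the side camera then.

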